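Open the QSL card box at the red guide

ROBOT

A 6-joint arm with a two-finger parallel gripper is mounted at the origin on the work surface. World frame = base frame: x ahead of the robot, y to its left, z up, the work surface at z = 0. Lengths are in mm, angles in degrees, forces in N, time in s.
With the tool pointing down it reaches from about 200 to 875 mm from the base axis. Payload 3.4 kg.
Tool frame: the origin (TCP) lies midway between the tips of the shut fingers; the grasp point (between the pads) lies env.grip_depth behind it (env.grip_depth is the distance from the TCP to the grasp point, in mm); z points along the fingers, y is the line along which they close (so a half turn about z gives the same grasp; the last joint's range is limited). The gripper opens to 94 mm and grips with 3 to 60 N. Pads are 16 mm wide; open, the fingers measure 119 mm over their backs; the gripper's body (75 mm by 177 mm) begins 78 mm behind the grasp point.
Start: joints at [-72.307, 15.808, 86.224, -0, 77.962, -6.933], TCP at [239.6, -522.74, 205.493] pointing down, gripper open.
Joint ranges: [-165.64, 165.64], [-43.16, 119.46], [12.63, 154.43], [-67.54, 247.53], [6.08, 155.33], [-154.97, 154.97]. Speed limits (degrees/s): [147.25, 147.25, 180, 180, 180, 180].

INTERFACE

Orientations are given as a 3x3 rotation matrix whose columns are the frame's x, y, z axes.
In Python, from station import telemetry, eyes, order, env gives the robot as it stands.
- The arm moves only by the shell command python3 -m creep 'ROWS' [OPENING] [FORCE]. ROWS is JSON, a list of rows, each an object with "linear": the shift along the tool's x, y, z in mm, a list of three; "rot": the turn, a rotation vector about the tool's x, y, z in rad, a list of three. A call has 1 to 20 rows; each row shifts and turns the commanded pose from where the row before left it, along the tool's axes as they then stand; what a row does not reach is not made up. A row lasts 1/10 s, in which the tool goes at most 50 mm and 8.59 degrees, less where a joint would pass 70% of its speed; a pose out of reach is approached as far as the arm can. A call is refused whole if a number of a shift passes 50 or a number of a turn 0.15, either way. A call with a gripper value outside its range is refused whole. OPENING is the closure, from -1 (fully open) to 1 (shut), set as the call begins (- or left out, the last holds). The fingers move at their own pace and stop on an object; FORCE is the grip in N (left out, the last holds). Time passes only in rows, so rows that do not move let the fingers close. It gives the time, the measured TCP pose, the force, the opening and the grip force at its end, in the units of the state.
- telemetry.observe(): the state, without advancing time (a new reading comes with each control period).
- eyes.camera(name): name is "scene" or "top" or "wrist"; returns the picture (384x512x3 uint8, red, green, blue); there is no depth.
- eyes.camera_model(name): a dict with "intrinsics" (3x3 intrinsics, pixels), "k1" (the pictures are not rectified: a ray, as slopes to the right and down, at radius r is drawn at 1 + k1 r^2 times it, then the intrinsics apply), "R" (3x3) and "t" (3): a world point X has camera coordinates R X + t; the wrist camera has in their place "mount" (4x4, takes a point from camera to tool coordinates, whose origin is the TCP and whose axes are the flange's). Camera axes: x right, y down, z forward; pixel columns grow to the right and rows downward; lengths in mm; the calibration is good to about 2 mm. A picture is of the moment at which its call begins: read the wrist's pose just before it. camera_model takes no time and is no camera call.
- order.finish_job(): hands the job in; it is judged then, once.
The state is a dict: "clock": time; "qpos": joint angles; "joint_velocities": joint speeds; "effort": joint torques, N m; "tcp_pos": TCP position; "tcp_rot": TCP orientation; "wrist_force": force on the tool from outside, world axes, zero at the start; "ft_torque": the same for the moment, N m; "grip_width": finger opening in mm; "grip_force": force on a finger pad.
Only numpy, scipy, OpenCV 4.12 (cv2) and the standard library are available. Lean on these libraries where they do the work, as an engineer would, in place of code of your own. Each camera call takes 0.05 s, during which the arm holds its last target. There are 200 camera calls.

TASK

Open the blue steel card box at the red guide card, using only the outside of your fingertips and gripping nothing: push the lid up by the lip at its front and ease it over past upright, without flinging it, until it rests open by its own weight. Then, with the lid resting, push the red guide's tab back, towards the hinge, until the guide leans on the cards behind it, and leave both resting so. The box stays standing where it is, and nothing else on the desk is disturbed.

Things in the scene. Friction and masses are not known exactly. Their poses are not given: they have to be found in the camera images.
- card_box: Loose blue sheet-steel card box full of postcards, about 1.9 kg with lid: 150 mm deep (its x) by 165 mm wide (its y), body 80 mm high, 125 mm with the lid shut, walls 2.5 mm. Origin: centre of its underside; z up; x points from the front (finger lip, paper label) to the rear (hinge), y to the left seen from the front. Two small stop lugs stand out 33 mm behind it.
- card_lid (a joint): Lid angle in rad about the rear hinge: 0 shut, grows as the front is raised, stop at 1.92 (leaning back 20 degrees past upright). The lid is a tray turned upside down, 45 mm high, about 0.26 kg (1 to 2 N at the lip lifts it). Let go below about 1.2 it falls shut, above that it falls open to the stop.
- lid_hinge (a point): Centre of the lid's hinge line, at the top rear edge of the box under the lid, 75 mm behind the box origin, 80 mm up; fixed to the box. The hinge line runs along the box's y.
- lid_lip (a point): Point on the underside of the lid's finger lip; moves with the lid. The lip is a 70 mm wide, 2.5 mm thick flap in the middle of the lid's front bottom edge; lid shut, it flares 22 mm out and 30 degrees upward. This point is 12 mm along it: 85 mm in front of the box origin and 87 mm up when shut. Below it the box front is clear down to the desk.
- red_guide (a joint): Angle in rad of the red plastic guide card about its foot: 0 leaning 0.22 forward on the front cards (as at the start), 0.22 upright, 0.44 leaning back on the rear cards; gravity holds it at either end. It is 3 mm thick and light; the foot is 16 mm in front of the box origin, 6 mm up.
- guide_tab (a point): Centre of the front face of the red guide's tab (46 mm wide, 23 mm high, mid top edge); moves with it. At the start 40 mm in front of the box origin and 105 mm up, under the shut lid; it moves 45 mm back as the guide goes over. The cards in front reach 93 mm up, so just the tab stands above them. Blue, yellow and green tabs behind it are fixed.
- mug: White coffee mug, 80 mm wide, 92 mm high, standing close beside the card box; origin under its centre. Leave alone.
- adapter: Silver coaxial adapter standing on end, 23 mm wide, 50 mm high, close beside the card box; origin under its centre. Leave alone.
- phone: Black smartphone lying flat, 150 x 72 x 9 mm; origin under its centre. Leave alone.
- mouse: Black computer mouse, 105 x 60 x 34 mm; origin under its centre. Leave alone.
- paddle_key: Morse paddle key on a steel base with red finger pieces, about 115 x 75 x 46 mm; origin under its base's centre. Leave alone.
- fist_mic: Dark hand microphone lying flat, 120 x 65 x 32 mm; origin under its centre. Leave alone.
- power_meter: Dark power meter box with a cream dial, 100 x 150 x 72 mm; origin under its centre. Leave alone.
- screwdriver: Yellow-handled screwdriver lying on the desk, 170 mm long; origin under its middle. Leave alone.
Mind the look-alikes: they are no part of the job. Several things look just like the card_box: the one meant starts farthest to the robot's left.

How it is judged (in metres and radians):
On the way, in this order (a step that is already met when the one before it is completed fails the run):
1. the lid rests open at its stop, untouched by the robot (value of joint card_lid above 1.8 rad and contact force between each of the fingers, the arm and card_box below 0.2 N and velocity of joint card_lid below 0.3 rad/s), for 0.2 s.
2. the red guide has been pushed over to the back (value of joint card_lid above 1.8 rad and value of joint red_guide above 0.38 rad), for 0.1 s.
At the end, for the whole second after the job is handed in: The lid rests open at its stop (joint above 1.8 rad) and the red guide leans back (joint above 0.38 rad); the box stands level, at rest, within 30 mm of where it was (all of step 2 and velocity of joint card_lid below 0.1 rad/s and linear speed of card_box below 0.02 m/s and distance of card_box from where it was at the start of the episode below 0.03 m and angle between card_box's own z axis and vertical below 0.05 rad); the robot touches nothing.
It fails at once if the box is lifted or tipped (over 10 mm or 0.12 rad) or shoved more than 30 mm (height (world z) of card_box above 0.01 m or angle between card_box's own z axis and vertical above 0.12 rad or distance of card_box from where it was at the start of the episode above 0.03 m).
It fails at once if the lid is flung (faster than 6 rad/s) (velocity of joint card_lid above 6 rad/s or velocity of joint card_lid below -6 rad/s).
It fails at once if the fingers grip or force the box, its lid or its guide (over 20 N) (contact force between the fingers and card_box above 20 N).
It fails at once if something else on the desk is moved more than 30 mm or tipped over (distance of any of mug, adapter, phone, mouse, paddle_key, fist_mic, power_meter, screwdriver from where it was at the start of the episode above 0.03 m or angle between any of mug, adapter, power_meter, paddle_key's own z axis and vertical above 0.5 rad).
It also fails if it takes over 56 s, if anything falls off the work surface, if the arm or the gripper's body presses on something with over 40 N, if the wrist force passes 120 N, or if a joint passes its speed limit or range.

## Working session

There is one attempt and no reset: what is moved stays moved. The work goes in short steps, Python scripts to look and compute and a shell command to move; the robot and the scene stay as the last step left them, time stands still between calls to the robot, and variables do not carry over. Pictures are saved under pics/ and viewed, at most 10 in all, crops included, and the job is handed in when it is done.

```bash
ls; mkdir -p pics; cat > h.py <<'E'
import numpy as np, cv2
from station import telemetry, eyes, order, env
def ray(name,u,v,st=None):
    m=eyes.camera_model(name);K=np.array(m["intrinsics"]);
    d=np.array([(u-K[0,2])/K[0,0],(v-K[1,2])/K[1,1]]);s=d.copy()
    for _ in range(20): s=d/(1+m["k1"]*(s@s))
    c=np.array([s[0],s[1],1.])
    if name=="wrist":
        st=st or telemetry.observe();M=np.array(m["mount"]);R=np.array(st["tcp_rot"]);t=np.array(st["tcp_pos"])
        return t+R@M[:3,3], R@M[:3,:3]@c
    R=np.array(m["R"]);t=np.array(m["t"]).ravel()
    return -R.T@t, R.T@c
def onz(name,u,v,z,st=None):
    o,d=ray(name,u,v,st); return o+d*(z-o[2])/d[2]
def proj(name,X,st=None):
    m=eyes.camera_model(name);K=np.array(m["intrinsics"]);X=np.array(X,float)
    if name=="wrist":
        st=st or telemetry.observe();M=np.array(m["mount"]);R=np.array(st["tcp_rot"]);t=np.array(st["tcp_pos"])
        c=M[:3,:3].T@(R.T@(X-t)-M[:3,3])
    else: c=np.array(m["R"])@X+np.array(m["t"]).ravel()
    s=c[:2]/c[2]; s=s*(1+m["k1"]*(s@s)); return K[:2,:2]@s+K[:2,2]
def snap(name,f):
    im=cv2.cvtColor(eyes.camera(name),cv2.COLOR_RGB2BGR);cv2.imwrite(f,im);return im
E
python3 - <<'E'
from h import *
st=telemetry.observe();print({k:np.round(v,2).tolist() for k,v in st.items()}, env.grip_depth)
a=snap("scene","pics/s0.png");b=snap("top","pics/t0.png")
for n in("scene","top"):
    m=eyes.camera_model(n);R=np.array(m["R"]);print(n,-R.T@np.array(m["t"]).ravel(),R[2],m["intrinsics"][0][0])
E
```

```text
pics
{'clock': 0.0, 'qpos': [-72.31, 15.85, 86.3, -0.0, 77.96, -6.93], 'joint_velocities': [0.12, -0.0, 0.06, -0.08, -0.02, 0.03], 'effort': [0.0, -40.46, -23.72, 0.07, 0.03, -0.0], 'tcp_pos': [239.4, -522.15, 204.6], 'tcp_rot': [[0.91, 0.42, -0.0], [0.42, -0.91, 0.0], [0.0, -0.0, -1.0]], 'wrist_force': [-0.54, -0.17, -0.68], 'ft_torque': [-0.0, -0.01, -0.03], 'grip_force': 0.0, 'grip_width': 94.16} 18.8
scene [1101.95901665 -594.56253683 1313.30491843] [-0.38461514  0.4103531  -0.82685037] 439.1109259063664
top [ 436.53033448  -15.83108563 1947.68646109] [ 0.04513281  0.00647305 -0.99896002] 481.8228323179117
```

View pics/s0.png

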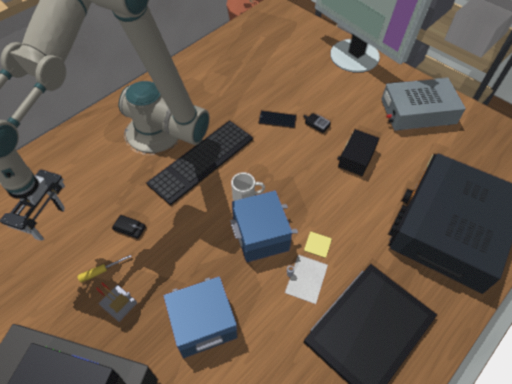

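View pics/t0.png

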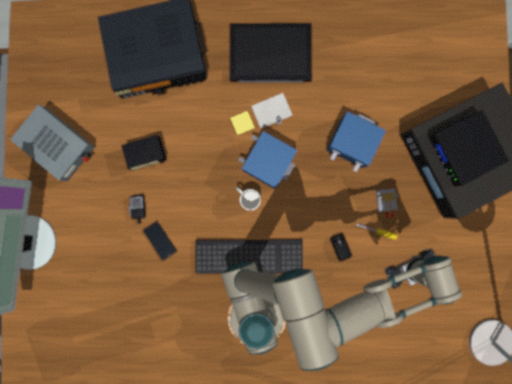

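Two blue boxes: A at top (270,158)/scene (263,225), and B at top (357,138)/scene (201,315). Image left in the top view is +y, so A is farthest to the robot's left. I'll confirm that in an enlarged crop.

```bash
python3 - <<'E'
from h import *
a=cv2.imread("pics/s0.png");b=cv2.imread("pics/t0.png")
c1=cv2.resize(a[160:270,210:310],(400,440),interpolation=cv2.INTER_CUBIC)
c2=cv2.resize(b[115:225,220:320],(400,440),interpolation=cv2.INTER_CUBIC)
cv2.imwrite("pics/c.png",np.hstack([c1,c2]))
for n,u,v in(("top",270,158),("top",357,138)): print(onz(n,u,v,125).round())
E
```

```text
[631. -51. 125.]
[ 708. -383.  125.]
```

View pics/c.png

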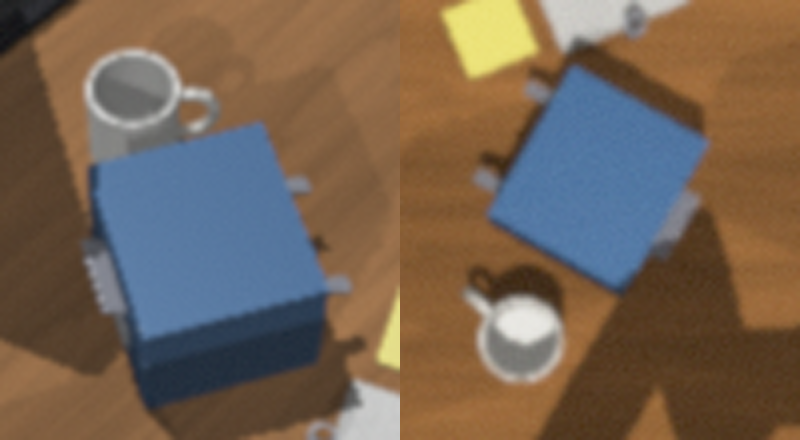

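The crop shows A as a blue box with the steel lip at right in the top view (crop 677,222), i.e. front toward the robot's right (-y). The lugs are at left (crop 485,178 and 538,90), the mug is close on the near side and the adapter stands by the paper on the far side. A is the one meant. Next I compute its pose.

```bash
python3 - <<'E'
from h import *
b=cv2.imread("pics/t0.png");a=cv2.imread("pics/s0.png")
hsv=cv2.cvtColor(b,cv2.COLOR_BGR2HSV)
m=cv2.inRange(hsv,(98,90,110),(120,255,255));m[:,:225]=0;m[:,310:]=0;m[:115]=0;m[210:]=0
cs=max(cv2.findContours(m,0,1)[0],key=cv2.contourArea)
r=cv2.boxPoints(cv2.minAreaRect(cs));print(r.round(1))
W=np.array([onz("top",*p,125)for p in r]);print(W.round(0).tolist());print(np.linalg.norm(W-np.roll(W,1,0),axis=1))
c=W.mean(0);print("centre",c)
lip=onz("top",289,170.5,92);print("lip",lip)
# scene check
hs=cv2.cvtColor(a,cv2.COLOR_BGR2HSV);ms=cv2.inRange(hs,(98,90,110),(120,255,255));ms[:,:225]=0;ms[:,310:]=0;ms[:180]=0;ms[270:]=0
cc=max(cv2.findContours(ms,0,1)[0],key=cv2.contourArea);mm=cv2.moments(cc);print("scene top centroid",onz("scene",mm["m10"]/mm["m00"],mm["m01"]/mm["m00"],125))
mm=cv2.moments(cs);print("top centroid",onz("top",mm["m10"]/mm["m00"],mm["m01"]/mm["m00"],125))
# edges, yaw
for i in range(4):
    d=W[(i+1)%4]-W[i];print(i,np.degrees(np.arctan2(d[1],d[0])))
print("lugs",onz("top",220+85/4,115+178/4,70),onz("top",220+138/4,115+90/4,70))
print("mug",onz("top",220+120/4,115+322/4,92),"adapter",onz("top",220+235/4,115+18/4,50),onz("scene",292,271,50))
E
```

```text
[[241.  168.6]
 [262.6 130.8]
 [296.8 150.3]
 [275.2 188.1]]
[[590.0, 59.0, 125.0], [735.0, -23.0, 125.0], [660.0, -153.0, 125.0], [516.0, -71.0, 125.0]]
[149.60203559 166.10264273 150.19423157 165.70660925]
centre [625.31008506 -47.04335992 125.        ]
lip [ 585.80754764 -125.29304241   92.        ]
scene top centroid [628.06184075 -53.77260148 125.        ]
top centroid [625.70986468 -46.56777047 125.        ]
0 -29.453634748369193
1 -119.81267668899959
2 150.3422808795137
3 60.337982605099214
lugs [630.34402906  60.18241548  70.        ] [717.08576007   8.58174115  70.        ]
mug [488.90165418  24.98410644  92.        ] adapter [792.26828266 -87.27082101  50.        ] [800.2665581  -92.75414948  50.        ]
```

Box A: centre about (626,-48), yaw about 60° (front to rear is (0.495,0.869)). The plan is to shut the fingers, tilt the tool 45° towards the hinge, put the tip under the lip and follow an arc about the hinge. First move: travel to in front of the lip and yaw.

```bash
python3 -m creep '[{"linear":[31,-13,0],"rot":[0,0,0]},{"linear":[31,-13,0],"rot":[0,0,0]},{"linear":[31,-13,0],"rot":[0,0,0]},{"linear":[31,-13,0],"rot":[0,0,0]},{"linear":[31,-13,0],"rot":[0,0,0]},{"linear":[31,-13,0],"rot":[0,0,0]},{"linear":[31,-13,0],"rot":[0,0,0]},{"linear":[31,-13,0],"rot":[0,0,0]},{"linear":[31,-13,0],"rot":[0,0,0]},{"linear":[31,-13,0],"rot":[0,0,0]},{"linear":[31,-13,0],"rot":[0,0,0]},{"linear":[31,-13,0],"rot":[0,0,0]},{"linear":[31,-13,0],"rot":[0,0,0]},{"linear":[31,-13,0],"rot":[0,0,0]},{"linear":[0,0,0],"rot":[0,0,-0.124]},{"linear":[0,0,0],"rot":[0,0,-0.124]},{"linear":[0,0,0],"rot":[0,0,-0.124]},{"linear":[0,0,0],"rot":[0,0,-0.124]},{"linear":[0,0,0],"rot":[0,0,-0.124]}]' 1
python3 -m creep '[{"linear":[0,0,0],"rot":[0,0.131,0]},{"linear":[0,0,0],"rot":[0,0.131,0]},{"linear":[0,0,0],"rot":[0,0.131,0]},{"linear":[0,0,0],"rot":[0,0.131,0]},{"linear":[0,0,0],"rot":[0,0.131,0]},{"linear":[0,0,0],"rot":[0,0.131,0]},{"linear":[0,0,0],"rot":[0,0,0]}]'
cat > bx.py <<'E'
from h import *
import sys
C=np.array([626,-48.,0]); X=np.array([np.cos(np.radians(60.3)),np.sin(np.radians(60.3)),0]);Y=np.array([-X[1],X[0],0]);B=np.c_[X,Y,[0,0,1]]
def tobox(p): return B.T@(np.array(p)-C)
def toworld(b): return C+B@np.array(b,float)
def rep():
    s=telemetry.observe();R=np.array(s["tcp_rot"])
    print("t",round(s["clock"],2),"box pos",tobox(s["tcp_pos"]).round(1),"F box",(B.T@np.array(s["wrist_force"])).round(1),"\nR in box",(B.T@R).round(3).tolist(),"w",s["grip_width"],"q",np.round(s["qpos"],0))
    return s
E
python3 - <<'E'
from bx import *
rep();snap("wrist","pics/w0.png")
E
```

```text
clock: 2.0
tcp_pos: [558.0, -176.2, 204.9]
tcp_rot: [[0.493, 0.87, -0.001], [0.87, -0.493, 0.0], [-0.0, -0.001, -1.0]]
wrist_force: [0.3, 0.6, 0.4]
grip_width: 0.6
grip_force: 0.0
clock: 2.7
tcp_pos: [556.3, -178.7, 201.8]
tcp_rot: [[0.359, 0.865, 0.351], [0.607, -0.502, 0.615], [0.709, -0.008, -0.706]]
wrist_force: [-0.6, -1.0, 0.1]
grip_width: 0.5
grip_force: 0.0
t 2.7 box pos [-148.1   -4.2  201.8] F box [-1.1 -0.   0.1] 
R in box [[0.706, -0.008, 0.709], [-0.011, -1.0, -0.0], [0.709, -0.008, -0.706]] w 0.5130480327190102 q [-52.  22.  94.  41.  86. -33.]
```

View pics/w0.png

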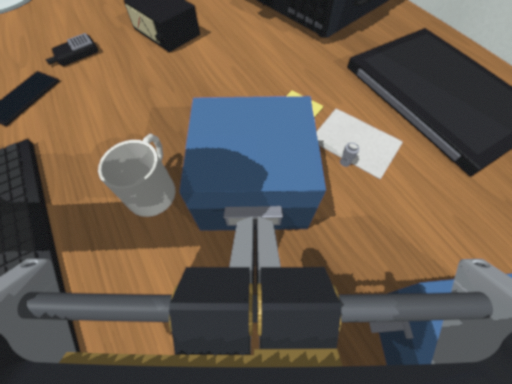

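The wrist view shows the lid top with corners at about (192,99), (313,97), (322,186) and (186,176), the lip at (225..283, 208..222), and the fingertips just below at (255,220). I'll use it to refine the box pose.

```bash
python3 - <<'E'
from bx import *
s=rep()
im=cv2.imread("pics/w0.png");hs=cv2.cvtColor(im,cv2.COLOR_BGR2HSV)
for n,p,z in [("RL",(192,99),125),("RR",(313,97),125),("lipL",(225,209),91),("lipR",(282,209),91),("lipL",(225,209),125)]:
    print(n,tobox(onz("wrist",*p,z,s)).round(1))
for b in [(-75,82.5,125),(-75,-82.5,125),(75,82.5,125),(75,-82.5,125),(-94,35,91),(-94,-35,91),(-75,35,80),(-75,-35,80)]:
    print(b,proj("wrist",toworld(b),s).round(1))
v=im[90:240,300].astype(int)
print([ (90+i,im[90+i,205].tolist()) for i in range(60,150,4)])
c=cv2.resize(im[80:250,170:340],(680,600),interpolation=cv2.INTER_CUBIC);cv2.imwrite("pics/w0c.png",c)
E
```

```text
t 2.75 box pos [-146.8   -4.5  203.4] F box [-0.1 -0.3  0.1] 
R in box [[0.707, -0.006, 0.707], [-0.008, -1.0, -0.001], [0.707, -0.005, -0.707]] w 0.7747236661517163 q [-52.  22.  94.  41.  86. -33.]
RL [ 72.8  82.8 125. ]
RR [ 74.7 -86.4 125. ]
lipL [-80.4  32.6  91. ]
lipR [-81.  -37.1  91. ]
lipL [-95.9  28.4 125. ]
(-75, 82.5, 125) [177.9 192.4]
(-75, -82.5, 125) [324.6 191.2]
(75, 82.5, 125) [192.4  97.9]
(75, -82.5, 125) [310.2  96.8]
(-94, 35, 91) [222.5 219.4]
(-94, -35, 91) [280.8 218.9]
(-75, 35, 80) [224.2 208.7]
(-75, -35, 80) [279.4 208.3]
[(150, [94, 70, 49]), (154, [94, 72, 49]), (158, [94, 70, 49]), (162, [94, 69, 48]), (166, [94, 70, 48]), (170, [95, 70, 49]), (174, [94, 69, 48]), (178, [94, 69, 47]), (182, [94, 69, 48]), (186, [93, 68, 46]), (190, [95, 71, 49]), (194, [88, 66, 46]), (198, [89, 67, 48]), (202, [89, 66, 47]), (206, [89, 67, 48]), (210, [67, 51, 37]), (214, [66, 50, 36]), (218, [66, 51, 37]), (222, [66, 51, 38]), (226, [65, 50, 36]), (230, [58, 60, 66]), (234, [45, 68, 92]), (238, [45, 69, 92])]
```

View pics/w0c.png

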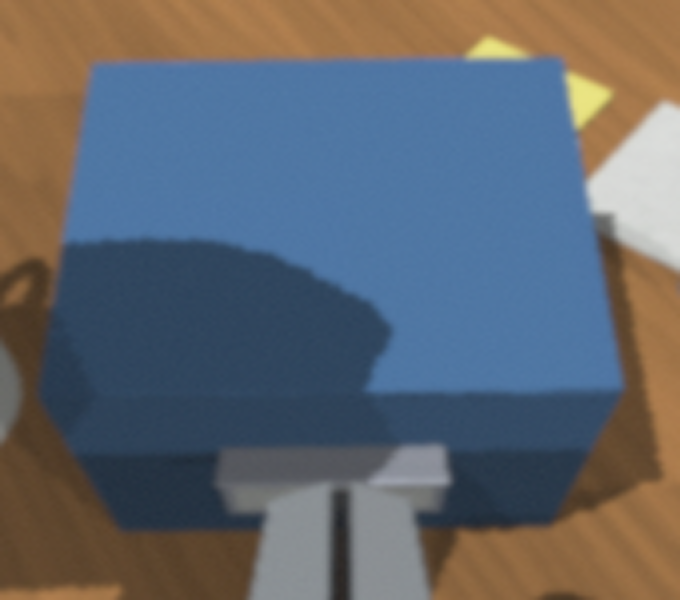

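The predicted corners agree with the picture to within 1–3 mm, so I descend in front of the lip and advance below it.

```bash
python3 -m creep '[{"linear":[-14,0,14],"rot":[0,0,0]},{"linear":[-14,0,14],"rot":[0,0,0]},{"linear":[-14,0,14],"rot":[0,0,0]},{"linear":[-14,0,14],"rot":[0,0,0]},{"linear":[-14,0,14],"rot":[0,0,0]},{"linear":[-14,0,14],"rot":[0,0,0]},{"linear":[-14,0,14],"rot":[0,0,0]},{"linear":[-4,0,4],"rot":[0,0,0]},{"linear":[0,-1,0],"rot":[0,0,0]},{"linear":[0,-1,0],"rot":[0,0,0]},{"linear":[7,0,7],"rot":[0,0,0]},{"linear":[7,0,7],"rot":[0,0,0]},{"linear":[7,0,7],"rot":[0,0,0]},{"linear":[7,0,7],"rot":[0,0,0]},{"linear":[7,0,7],"rot":[0,0,0]},{"linear":[0,0,0],"rot":[0,0,0]},{"linear":[0,0,0],"rot":[0,0,0]}]'
python3 - <<'E'
from bx import *
s=rep();im=snap("wrist","pics/w1.png")
for b in [(-75,82.5,125),(-75,-82.5,125),(75,82.5,125),(75,-82.5,125),(-94,35,91),(-94,-35,91)]:
    print(b,proj("wrist",toworld(b),s).round(1))
E
```

```text
clock: 4.45
tcp_pos: [581.3, -132.1, 61.2]
tcp_rot: [[0.351, 0.868, 0.352], [0.613, -0.497, 0.614], [0.707, 0.0, -0.707]]
wrist_force: [-0.0, -1.2, 0.8]
grip_width: 0.3
grip_force: 0.0
t 4.45 box pos [-95.2  -2.8  61.2] F box [-1.  -0.6  0.8] 
R in box [[0.707, -0.002, 0.707], [-0.001, -1.0, -0.001], [0.707, 0.0, -0.707]] w 0.3222529076529234 q [-47.  31. 105.  46.  69. -44.]
(-75, 82.5, 125) [104.8 153.8]
(-75, -82.5, 125) [396.5 153.2]
(75, 82.5, 125) [154.5  10.7]
(75, -82.5, 125) [348.8  10.2]
(-94, 35, 91) [196.3 209.4]
(-94, -35, 91) [306.  209.2]
```

View pics/w1.png

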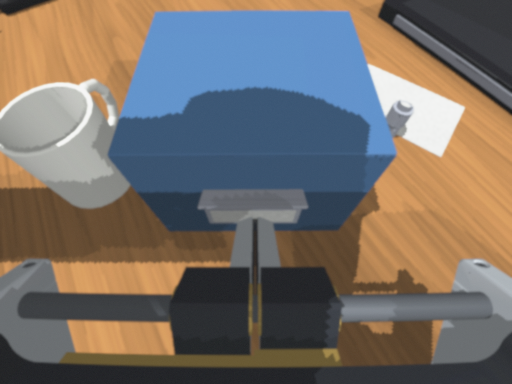

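The tip is under the lip, in line with the prediction (lip end at row 208 against 209 predicted). I'll compute arc steps for the tip corner about the hinge.

```bash
python3 - <<'E'
import numpy as np
def T(th):
    a=np.radians(th);c,s=np.cos(a),np.sin(a);v=np.array([-161,5.]) 
    return np.array([75+c*v[0]+s*v[1], 80-s*v[0]+c*v[1]])-5.7
prev=np.array([-86.5,61.])
ths=[0,5]+list(range(10,109,4))
for t in ths:
    p=T(t);d=p-prev;prev=p
    print(t,p.round(1),"tool x,z",((d[0]+d[1])*.7071).round(1),((d[0]-d[1])*.7071).round(1))
E
```

```text
0 [-91.7  79.3] tool x,z 9.3 -16.6
5 [-90.7  93.3] tool x,z 10.6 -9.2
10 [-88.4 107.2] tool x,z 11.4 -8.2
14 [-85.7 118.1] tool x,z 9.6 -5.8
18 [-82.3 128.8] tool x,z 10.0 -5.1
22 [-78.1 139.2] tool x,z 10.3 -4.4
26 [-73.2 149.4] tool x,z 10.6 -3.7
30 [-67.6 159.1] tool x,z 10.8 -3.0
34 [-61.4 168.5] tool x,z 11.0 -2.2
38 [-54.5 177.4] tool x,z 11.2 -1.4
42 [-47.  185.7] tool x,z 11.2 -0.6
46 [-38.9 193.6] tool x,z 11.2 0.2
50 [-30.4 200.8] tool x,z 11.2 0.9
54 [-21.3 207.5] tool x,z 11.1 1.7
58 [-11.8 213.5] tool x,z 11.0 2.5
62 [ -1.9 218.8] tool x,z 10.8 3.2
66 [  8.4 223.4] tool x,z 10.5 4.0
70 [ 18.9 227.3] tool x,z 10.2 4.7
74 [ 29.7 230.4] tool x,z 9.9 5.4
78 [ 40.7 232.8] tool x,z 9.5 6.1
82 [ 51.8 234.4] tool x,z 9.0 6.7
86 [ 63.1 235.3] tool x,z 8.5 7.3
90 [ 74.3 235.3] tool x,z 8.0 7.9
94 [ 85.5 234.6] tool x,z 7.4 8.5
98 [ 96.7 233. ] tool x,z 6.8 9.0
102 [107.7 230.7] tool x,z 6.2 9.4
106 [118.5 227.7] tool x,z 5.5 9.8
```

```bash
python3 -m creep '[{"linear":[3,0,3],"rot":[0,0,0]},{"linear":[3,0,3],"rot":[0,0,0]},{"linear":[3,0,-5],"rot":[0,0,0]},{"linear":[3,0,-5],"rot":[0,0,0]},{"linear":[3.3,0,-6.6],"rot":[0,0,0]},{"linear":[5.3,0,-4.6],"rot":[0,0,0]},{"linear":[5.3,0,-4.6],"rot":[0,0,0]},{"linear":[5.7,0,-4.1],"rot":[0,0,0]},{"linear":[5.7,0,-4.1],"rot":[0,0,0]},{"linear":[4.8,0,-2.9],"rot":[0,0,0]},{"linear":[4.8,0,-2.9],"rot":[0,0,0]},{"linear":[5,0,-2.6],"rot":[0,0,0]},{"linear":[5,0,-2.5],"rot":[0,0,0]},{"linear":[5.2,0,-2.2],"rot":[0,0,0]},{"linear":[5.1,0,-2.2],"rot":[0,0,0]},{"linear":[5.3,0,-1.9],"rot":[0,0,0]},{"linear":[5.3,0,-1.8],"rot":[0,0,0]},{"linear":[5.4,0,-1.5],"rot":[0,0,0]},{"linear":[5.4,0,-1.5],"rot":[0,0,0]}]'
python3 - <<'E'
from bx import *
s=rep();im=snap("wrist","pics/w2.png");t=snap("top","pics/t2.png");q=snap("scene","pics/s2.png")
cv2.imwrite("pics/m2.png",np.hstack([cv2.resize(im,(400,300)),cv2.resize(q[130:280,180:330],(400,300))]))
E
```

```text
clock: 6.4
tcp_pos: [594.8, -108.5, 159.7]
tcp_rot: [[0.352, 0.867, 0.352], [0.613, -0.498, 0.614], [0.708, -0.0, -0.707]]
wrist_force: [-0.4, 0.4, -0.7]
grip_width: 0.6
grip_force: 0.3
t 6.4 box pos [-68.   -2.9 159.7] F box [ 0.2  0.5 -0.7] 
R in box [[0.707, -0.002, 0.708], [-0.002, -1.0, -0.002], [0.708, -0.0, -0.707]] w 0.6372284124170094 q [-44.  23. 100.  45.  76. -33.]
```

View pics/m2.png

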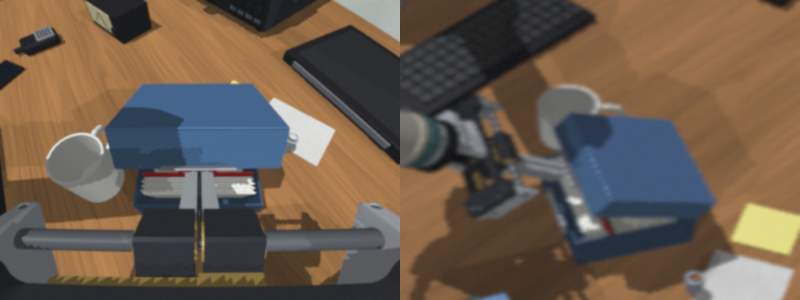

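The lid is raised about 30° on the fingertips (lip at about (195,165) in the left half), and the cards and red guide show beneath. Forces are about 1 N and the box has not moved, so I continue the arc.

```bash
python3 -m creep '[{"linear":[5.5,0,-1.1],"rot":[0,0,0]},{"linear":[5.5,0,-1.1],"rot":[0,0,0]},{"linear":[5.6,0,-0.7],"rot":[0,0,0]},{"linear":[5.6,0,-0.7],"rot":[0,0,0]},{"linear":[5.6,0,-0.3],"rot":[0,0,0]},{"linear":[5.6,0,-0.3],"rot":[0,0,0]},{"linear":[5.6,0,0.1],"rot":[0,0,0]},{"linear":[5.6,0,0.1],"rot":[0,0,0]},{"linear":[5.6,0,0.5],"rot":[0,0,0]},{"linear":[5.6,0,0.4],"rot":[0,0,0]},{"linear":[5.6,0,0.9],"rot":[0,0,0]},{"linear":[5.5,0,0.8],"rot":[0,0,0]},{"linear":[5.5,0,1.3],"rot":[0,0,0]},{"linear":[5.5,0,1.2],"rot":[0,0,0]},{"linear":[5.4,0,1.6],"rot":[0,0,0]},{"linear":[5.4,0,1.6],"rot":[0,0,0]},{"linear":[5.3,0,2],"rot":[0,0,0]},{"linear":[5.2,0,2],"rot":[0,0,0]}]'
python3 -m creep '[{"linear":[5.1,0,2.4],"rot":[0,0,0]},{"linear":[5.1,0,2.3],"rot":[0,0,0]},{"linear":[5,0,2.7],"rot":[0,0,0]},{"linear":[4.9,0,2.7],"rot":[0,0,0]},{"linear":[4.8,0,3.1],"rot":[0,0,0]},{"linear":[4.7,0,3],"rot":[0,0,0]},{"linear":[4.5,0,3.4],"rot":[0,0,0]},{"linear":[4.5,0,3.3],"rot":[0,0,0]},{"linear":[4.3,0,3.7],"rot":[0,0,0]},{"linear":[4.2,0,3.6],"rot":[0,0,0]},{"linear":[4,0,4],"rot":[0,0,0]},{"linear":[4,0,3.9],"rot":[0,0,0]}]'
python3 - <<'E'
from bx import *
s=rep();im=snap("wrist","pics/w3.png");q=snap("scene","pics/s3.png")
cv2.imwrite("pics/m3.png",np.hstack([cv2.resize(im,(400,300)),cv2.resize(q[130:280,180:330],(400,300))]))
E
```

```text
clock: 8.35
tcp_pos: [632.9, -42.5, 223.8]
tcp_rot: [[0.352, 0.867, 0.352], [0.613, -0.498, 0.614], [0.708, 0.0, -0.707]]
wrist_force: [0.0, -0.3, 0.6]
grip_width: 0.1
grip_force: 0.1
clock: 9.55
tcp_pos: [665.6, 14.6, 235.6]
tcp_rot: [[0.352, 0.867, 0.352], [0.613, -0.498, 0.614], [0.707, -0.0, -0.707]]
wrist_force: [-0.6, 0.7, -0.1]
grip_width: 0.3
grip_force: 0.0
t 9.55 box pos [ 74.   -3.4 235.6] F box [ 0.3  0.9 -0.1] 
R in box [[0.707, -0.003, 0.707], [-0.002, -1.0, -0.002], [0.707, -0.0, -0.707]] w 0.28045518615805004 q [-30.  19.  94.  47.  74. -17.]
```

View pics/m3.png

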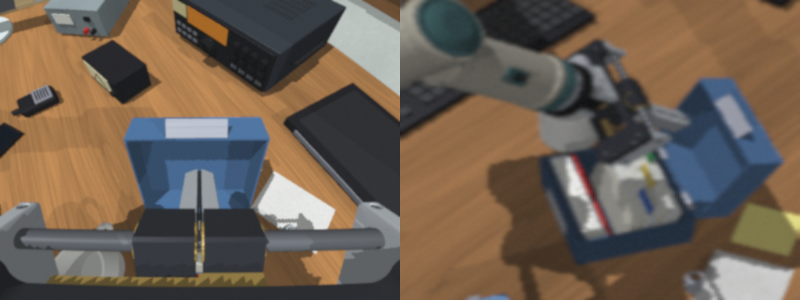

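The lid has fallen open past upright: its tray faces us, with the lip at about (197,128) in the left half. The tip is clear of it. The red guide still leans forward (570,185 in the right half). Next I retract up and forward, then look at the lid and tab together.

```bash
python3 -m creep '[{"linear":[0,0,-8],"rot":[0,0,0]},{"linear":[0,0,-16],"rot":[0,0,0]},{"linear":[0,0,-16],"rot":[0,0,0]},{"linear":[0,0,-16],"rot":[0,0,0]},{"linear":[-13,0,-13],"rot":[0,0,0]},{"linear":[-20,0,-20],"rot":[0,0,0]},{"linear":[-20,0,-20],"rot":[0,0,0]},{"linear":[-20,0,-20],"rot":[0,0,0]},{"linear":[-15,0,-5],"rot":[0,0,0]},{"linear":[-15,0,15],"rot":[0,0,0]},{"linear":[-15,0,15],"rot":[0,0,0]},{"linear":[0,0,0],"rot":[0,0,0]},{"linear":[0,0,0],"rot":[0,0,0]}]'
python3 - <<'E'
from bx import *
s=rep();im=snap("wrist","pics/w4.png");q=snap("scene","pics/s4.png");t=snap("top","pics/t4.png")
cv2.imwrite("pics/m4.png",np.vstack([cv2.resize(im,(420,315)),cv2.resize(q[170:290,200:360],(420,280))]))
for n,I in(("wrist",im),("scene",q),("top",t)):
    h=cv2.cvtColor(I,cv2.COLOR_BGR2HSV);m=cv2.inRange(h,(0,130,90),(8,255,255))|cv2.inRange(h,(172,130,90),(180,255,255))
    k,l,st,ce=cv2.connectedComponentsWithStats(m)
    for i in range(1,k):
        if st[i,4]>8: print(n,st[i].tolist(),ce[i].round(1))
    p=lambda b:proj(n,toworld(b),s).round(0).tolist()
    a=110*np.pi/180
    print(n,"tab",p((-40,0,105)),p((-42,23,116)),p((-42,-23,116)),p((-38,23,94)),p((-38,-23,94)))
    for d in(90,100,110):
        a=np.radians(d);f=lambda x,z,y:p((75+np.cos(a)*x+np.sin(a)*z,y,80-np.sin(a)*x+np.cos(a)*z))
        print(d,"lid L/R open edge, L/R top",f(-150,0,82.5),f(-150,0,-82.5),f(-150,45,82.5),f(-150,45,-82.5))
E
```

```text
clock: 10.95
tcp_pos: [587.4, -121.7, 225.9]
tcp_rot: [[0.352, 0.867, 0.352], [0.612, -0.498, 0.614], [0.708, -0.001, -0.706]]
wrist_force: [0.0, 0.2, 0.1]
grip_width: 0.3
grip_force: 0.0
t 10.95 box pos [-83.2  -3.  225.9] F box [0.2 0.1 0.1] 
R in box [[0.706, -0.003, 0.708], [-0.002, -1.0, -0.001], [0.708, -0.001, -0.706]] w 0.297222874480223 q [-46.  20.  94.  43.  84. -28.]
wrist [122, 0, 6, 7, 35] [124.5   2.8]
wrist [197, 227, 39, 6, 127] [215.4 230.7]
wrist [275, 228, 37, 4, 116] [294.3 229.8]
wrist tab [253.0, 229.0] [233.0, 228.0] [272.0, 228.0] [234.0, 231.0] [271.0, 231.0]
90 lid L/R open edge, L/R top [171.0, 79.0] [333.0, 78.0] [177.0, 52.0] [327.0, 51.0]
100 lid L/R open edge, L/R top [175.0, 64.0] [329.0, 64.0] [182.0, 46.0] [322.0, 46.0]
110 lid L/R open edge, L/R top [180.0, 55.0] [324.0, 55.0] [187.0, 46.0] [317.0, 45.0]
scene [228, 0, 31, 16, 290] [238.9   5.7]
scene [386, 114, 5, 4, 14] [388.4 115.9]
scene [247, 214, 5, 13, 20] [248.8 219.5]
scene [252, 229, 6, 15, 23] [255. 236.]
scene [101, 282, 7, 6, 18] [103.9 284.6]
scene [96, 287, 7, 7, 18] [ 98.8 289.9]
scene tab [249.0, 223.0] [247.0, 215.0] [251.0, 227.0] [248.0, 218.0] [252.0, 230.0]
90 lid L/R open edge, L/R top [277.0, 171.0] [295.0, 214.0] [291.0, 168.0] [310.0, 211.0]
100 lid L/R open edge, L/R top [285.0, 169.0] [304.0, 213.0] [298.0, 168.0] [318.0, 211.0]
110 lid L/R open edge, L/R top [293.0, 169.0] [312.0, 212.0] [305.0, 169.0] [324.0, 211.0]
top [275, 149, 11, 21, 30] [279.8 158.5]
top [83, 157, 5, 5, 20] [ 85.  158.9]
top tab [278.0, 165.0] [276.0, 170.0] [282.0, 160.0] [275.0, 170.0] [281.0, 160.0]
90 lid L/R open edge, L/R top [240.0, 166.0] [263.0, 126.0] [229.0, 159.0] [252.0, 120.0]
100 lid L/R open edge, L/R top [234.0, 162.0] [257.0, 123.0] [223.0, 156.0] [246.0, 117.0]
110 lid L/R open edge, L/R top [228.0, 159.0] [251.0, 119.0] [218.0, 154.0] [241.0, 115.0]
```

View pics/m4.png

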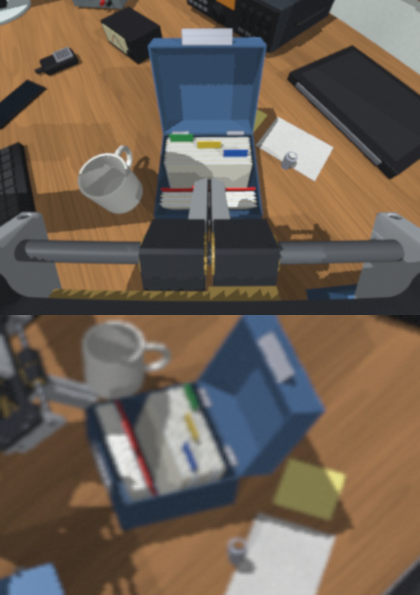

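The lid's open edge is at (185,51) in wrist pixels against (180,55) predicted for 110°, so it rests at its stop and the box is unmoved. The red guide lies on the predicted row 230. Now I descend in front of the tab, above the front cards.

```bash
python3 -m creep '[{"linear":[-10,0,13],"rot":[0,0,0]},{"linear":[-10,0,13],"rot":[0,0,0]},{"linear":[-10,0,13],"rot":[0,0,0]},{"linear":[-10,0,13],"rot":[0,0,0]},{"linear":[-10,0,13],"rot":[0,0,0]},{"linear":[-10,0,13],"rot":[0,0,0]},{"linear":[-7,0,11],"rot":[0,0,0]},{"linear":[-6,0,10],"rot":[0,0,0]},{"linear":[0,0,0],"rot":[0,0,0]},{"linear":[0,0,0],"rot":[0,0,0]}]'
python3 -c "
from bx import *
rep()"
```

```text
clock: 12.1
tcp_pos: [596.7, -105.8, 104.1]
tcp_rot: [[0.352, 0.867, 0.352], [0.613, -0.498, 0.614], [0.708, 0.0, -0.706]]
wrist_force: [0.7, -0.7, -0.2]
grip_width: 0.4
grip_force: 0.0
t 12.1 box pos [-64.8  -3.2 104.1] F box [-0.3 -0.9 -0.2] 
R in box [[0.706, -0.003, 0.708], [-0.002, -1.0, -0.002], [0.708, 0.0, -0.706]] w 0.3737126803507211 q [-44.  27. 103.  47.  71. -38.]
```

```bash
python3 -m creep '[{"linear":[3,0,3],"rot":[0,0,0]},{"linear":[3,0,3],"rot":[0,0,0]},{"linear":[3,0,3],"rot":[0,0,0]},{"linear":[3,0,3],"rot":[0,0,0]},{"linear":[3,0,3],"rot":[0,0,0]},{"linear":[3,0,3],"rot":[0,0,0]},{"linear":[3,0,3],"rot":[0,0,0]},{"linear":[3,0,3],"rot":[0,0,0]},{"linear":[3,0,3],"rot":[0,0,0]},{"linear":[3,0,3],"rot":[0,0,0]},{"linear":[3,0,3],"rot":[0,0,0]},{"linear":[2.5,0,2.5],"rot":[0,0,0]},{"linear":[2.5,0,2.5],"rot":[0,0,0]},{"linear":[2.5,0,2.5],"rot":[0,0,0]},{"linear":[2,0,2],"rot":[0,0,0]},{"linear":[1.5,0,1.5],"rot":[0,0,0]},{"linear":[0,0,0],"rot":[0,0,0]},{"linear":[0,0,0],"rot":[0,0,0]}]'
python3 -c "
from bx import *
rep()"
```

```text
clock: 13.9
tcp_pos: [627.4, -52.0, 104.1]
tcp_rot: [[0.352, 0.867, 0.352], [0.613, -0.498, 0.614], [0.707, 0.0, -0.707]]
wrist_force: [-0.9, 0.5, -0.2]
grip_width: 0.4
grip_force: 0.0
t 13.9 box pos [ -2.7  -3.2 104.1] F box [-0.   1.  -0.2] 
R in box [[0.707, -0.003, 0.707], [-0.002, -1.0, -0.002], [0.707, 0.0, -0.707]] w 0.369024559413341 q [-38.  27. 104.  49.  67. -35.]
```

```bash
python3 -m creep '[{"linear":[0,0,-6],"rot":[0,0,0]},{"linear":[0,0,-14],"rot":[0,0,0]},{"linear":[0,0,-20],"rot":[0,0,0]},{"linear":[0,0,-20],"rot":[0,0,0]},{"linear":[0,0,-20],"rot":[0,0,0]},{"linear":[0,0,-20],"rot":[0,0,0]},{"linear":[0,0,-20],"rot":[0,0,0]},{"linear":[0,0,-20],"rot":[0,0,0]},{"linear":[0,0,0],"rot":[0,0,0]},{"linear":[0,0,0],"rot":[0,0,0]}]'
python3 - <<'E'
from bx import *
s=rep();im=snap("wrist","pics/w5.png");q=snap("scene","pics/s5.png")
cv2.imwrite("pics/m5.png",np.vstack([cv2.resize(im,(420,315)),cv2.resize(q[170:290,200:360],(420,280))]))
for n,I in(("wrist",im),("scene",q)):
    h=cv2.cvtColor(I,cv2.COLOR_BGR2HSV);m=cv2.inRange(h,(0,130,90),(8,255,255))|cv2.inRange(h,(172,130,90),(180,255,255))
    k,l,st,ce=cv2.connectedComponentsWithStats(m)
    for i in range(1,k):
        if st[i,4]>8: print(n,st[i].tolist(),ce[i].round(1))
    p=lambda b:proj(n,toworld(b),s).round(0).tolist()
    for x in(-40,-17,5): print(n,"tab at",x,p((x,0,107)),p((x,23,116)),p((x,-23,116)))
E
```

```text
clock: 14.9
tcp_pos: [577.9, -138.5, 203.4]
tcp_rot: [[0.352, 0.867, 0.353], [0.613, -0.499, 0.613], [0.707, 0.001, -0.707]]
wrist_force: [-0.4, -0.0, 0.6]
grip_width: 0.6
grip_force: 0.0
t 14.9 box pos [-102.4   -3.1  203.4] F box [-0.2  0.4  0.6] 
R in box [[0.707, -0.004, 0.707], [-0.002, -1.0, -0.003], [0.707, 0.001, -0.707]] w 0.5532256886791508 q [-48.  21.  96.  43.  83. -31.]
wrist [197, 168, 113, 44, 3474] [253.1 193.8]
wrist tab at -40 [252.0, 206.0] [232.0, 203.0] [273.0, 203.0]
wrist tab at -17 [252.0, 189.0] [233.0, 185.0] [272.0, 185.0]
wrist tab at 5 [252.0, 173.0] [233.0, 169.0] [271.0, 169.0]
scene [228, 0, 32, 17, 286] [238.5   5.9]
scene [386, 114, 5, 4, 16] [388.3 115.7]
scene [253, 205, 16, 42, 256] [260.  227.6]
scene [101, 282, 7, 6, 19] [104.  284.6]
scene [96, 287, 7, 7, 18] [ 98.8 289.9]
scene tab at -40 [249.0, 222.0] [247.0, 215.0] [251.0, 227.0]
scene tab at -17 [256.0, 221.0] [254.0, 213.0] [258.0, 225.0]
scene tab at 5 [263.0, 219.0] [261.0, 211.0] [265.0, 223.0]
```

View pics/m5.png

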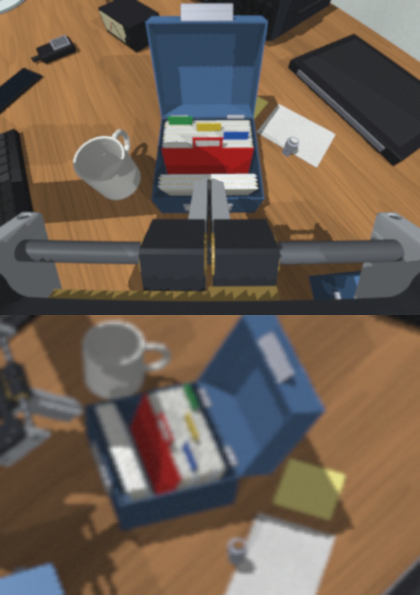

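The guide's tab top is at wrist row 168, matching the predicted 169 for fully back. The lid is open at its stop and the box, mug and adapter are where they were. The robot is clear, so I hand in.

```bash
python3 -c "
from station import order
print(order.finish_job())"
```

```text
the job is handed in; nothing more can be done
None
```

I opened the card box farthest to the robot's left and handed the job in: its lid rests open at the stop, the red guide leans back on the rear cards, and the box and its neighbours look unmoved in the last pictures (the hand-in returned no verdict).

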